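Slacken the belt grinder for a new belt

ROBOT

A 7-joint arm with a two-finger parallel gripper is mounted at the origin on a cart in front of the work surface, level with it; the furniture and walls round the work are solid. World frame = base frame: x ahead of the robot, y to its left, z up, the work surface at z = 0. Lengths are in m, angles in rad, forces in N, time in s.
With the tool pointing down it reaches from about 0.425 to 0.875 m from the base axis. Payload 4.7 kg.
Tool frame: the origin (TCP) lies on the centre line of the jaws, within the pads' length; the fingertips stand 14 mm ahead of it and the grasp point (between the pads) lies 5 mm behind it; z points along the fingers, y is the direction in which the jaws open and shut (so a half turn about z gives the same grasp; the last joint's range is limited). The gripper opens to 87 mm and grips with 3 to 60 N. Pads are 19 mm wide; open, the fingers measure 117 mm over their backs; the gripper's body (75 mm by 190 mm) begins 51 mm behind the grasp point.
Start: joints at [1.126, 0.321, -0.07, 1.45, 0.023, 1.371, -0.057], TCP at [0.288, -0.583, 0.237] pointing down, gripper open.
Joint ranges: [-2.86, 2.86], [-0.3, 2.09], [-1.38, 1.24], [0.06, 2.45], [-1.56, 4.7], [0.09, 2.05], [-2.69, 2.69]. Speed limits (rad/s): [2.57, 2.57, 3.14, 3.14, 3.14, 3.14, 3.14].

INTERFACE

Orientations are given as a rotation vector (axis times angle).
In Python, from bench import ctrl, optics, models gives the robot as it stands. The module is installed in compiled form; this text tells all that it offers.
- The arm moves only by the tool arm_command, never from a script. Its argument "motion" is a list of rows, each a list of 3 entries, a list of its own where there are three numbers: the shift along the tool's x, y, z in mm, then the turn, a rotation vector about the tool's x, y, z in degrees, then the closure, from 0 (fully open) to 1 (shut). In form: [[[x, y, z], [ax, ay, az], claw], ...]. A call has 1 to 8 rows; each row shifts and turns the commanded pose from where the row before left it, along the tool's axes as they then stand; what a row does not reach is not made up. A row lasts 1/12 s, in which the tool goes at most 41.7 mm and 7.16 degrees, less where a joint would pass 70% of its speed; a pose out of reach is approached as far as the arm can. A call with a gripper value outside its range is refused whole. The fingers move at their own pace and stop on an object; "force" is the grip in N (left out, the last holds). Time passes only in rows, so rows that do not move let the fingers close. It gives the time, the measured TCP pose, the force and the opening at its end, in the units of the state.
- ctrl.get_state(): the state, without advancing time (a new reading comes with each control period).
- optics.get_image(name): name is "side" or "top" or "wrist"; returns (picture, depth): 480x640x3 uint8, blue, green, red; 480x640 float32, m along the optical axis (not along the pixel's ray), 0 where there is no reading.
- optics.camera_model(name): a dict with "fovy" (degrees; the focal length in pixels is half the picture's height over the tangent of half this angle, whatever the lens; pixels are square), "cx", "cy" (the principal point, pixels), "rvec" (rotation vector, rad) and "tvec" (3), from world to camera coordinates, as OpenCV has them; the wrist camera has in their place "mount" (4x4, takes a point from camera to tool coordinates, whose origin is the TCP and whose axes are the flange's). Camera axes: x right, y down, z forward; pixel columns grow to the right and rows downward; lengths in m; the calibration is good to about 2 mm. A picture is of the moment at which its call begins: read the wrist's pose just before it. camera_model takes no time and is no camera call.
- ctrl.close_job(): hands the job in, once; it reports no verdict.
Trained networks look in the newest picture that a camera, given by its name, has taken for a name from the list of things; names that differ only in an ending like _2 or _b are one class to them, and where a whole thing is asked for, a point or a joint stands for the part that bears it (a point fixed in the world has none). Each returns a list of dicts, best first, with "conf" (0 to 1); they miss things now and then, are a little off and sometimes report something else, mostly with a low value. They report only what shows in the picture. A call takes as long as a camera call.
- models.search_frame(camera, target): "location" ([x, y, z] in m, in the coordinates of the camera as it stood for that picture, good to about 4 mm: the middle of the surface that is visible of it).
- models.silhouettes(camera, target): "pixels" (480x640 bool, what is visible of it).
The state is a dict: "time": time; "joint_positions": joint angles; "qd": joint speeds; "joint_torque": joint torques, N m; "position": TCP position; "tool_rot": TCP orientation; "ft_force": force on the tool from outside, world axes, zero at the start; "torque": the same for the moment, N m; "grip_width": opening from 0.0 (shut) to 1.0 (fully open).
Only numpy, scipy, OpenCV 4.12 (cv2) and the standard library are available. Lean on these libraries where they do the work, as an engineer would, in place of code of your own. Each camera call takes 0.05 s, during which the arm holds its last target.

TASK

The small belt grinder is about to get a new abrasive belt. First push its open swarf drawer fully home until it seats at its detent, so that it catches the grit that falls while the belt is changed. Then press the sprung tension arm down by the black pad at its end, on past the click of the ratchet, and keep it pressed there so that your push and not the pawl carries the arm: finish while still holding it down, and leave the things lying round the grinder where they are.

Things in the scene. Friction and masses are not known exactly. Their poses are not given: they have to be found in the camera images.
- grinder: the belt grinder without its belt, bolted to the bench: white plinth 205 x 230 x 70 mm, grey upright plate with bare aluminium wheels in front and the motor behind, 245 mm tall. Origin under it on the bench, amid its width; its x axis points from the drawer front to the back (wheels reach out to x = -40 mm), y to its left as seen from the front, z up. A grey parts cabinet 225 mm tall stands on the bench close to the right of the drawer: come in over it
- swarf_drawer (a joint): how far the swarf drawer stands open, m: 0 is home, at most 0.072. It slides along the grinder's x and closes towards +x with about 2 N; from 20 to 9 mm before home a sprung ball resists with up to about 7 N (let go early there, the drawer slides out again); pushed to within 4 mm, the ball pulls it home and keeps it there
- drawer_lip (a point): middle of the outer edge of the lip on the drawer's front, the place to push; it moves with the drawer. The lip is 90 mm wide, its edge 13 mm high, 46 mm above the bench, 12 mm proud of the 148 x 52 mm drawer front. At home it lies at x = -101, y = 12, z = 46 mm in the grinder's frame
- tension_arm (a joint): angle by which the dark steel tension arm is pressed down, rad: 0 is up at rest, 0.52 the stop. A spring lifts it: about 5 N on the pad at 0, 9 N at 0.45, about 1 N more while the pawl climbs. The pawl clicks in at about 0.32 and alone would hold the arm there; pressed to 0.38 to 0.48 the arm is clear of the pawl and off the stop
- tension_pivot (a point): the pivot of the tension arm, at x = 0, y = 30, z = 180 mm in the grinder's frame. The arm swings about the grinder's x axis; the middle of the pad's top moves on a circle of radius 163 mm round the pivot, on the side towards the grinder's -y, starting 0.53 rad above level (angle above level = 0.53 - joint value)
- press_pad: the black pad at the free end of the arm, to be pressed down. Origin at the middle of its top face, at x = -3 mm in the grinder's frame, its z axis square to that face; 30 mm along x, 46 mm along y, 10 mm thick, a 5 mm ridge along its outer (-y) end. It tilts with the arm and lies level at joint value 0.30; the arm's 44 mm wheel begins 32 mm inward of its middle and stands 22 mm higher
- pawl (a joint): lift of the ratchet pawl above the toothed disc at the arm's pivot, rad: 0 is down (before the tooth and again after the click), about 0.1 on the tooth's crest
- puck: mounted specimen, a puck 30 mm across and 20 mm high, on the bench left of the drawer; leave it. Origin under its middle
- loupe: folding loupe with a pale case, 31 x 64 x 14 mm, lying left of the grinder; leave it. Origin under its middle
- petri: glass dish, 60 mm across, 14 mm high, right of the grinder; leave it. Origin under its middle

How it is judged:
By the outcome, as a careful person would: the job done as asked, in the order asked, and still so for the second after the job is handed in, while the arm keeps its last pose, push and grip.
It also fails if it takes over 48 s, if anything falls off the work surface, if the arm or the gripper's body presses on something with over 40 N, if the wrist force passes 120 N, or if a joint passes its speed limit or range.

## Working session

There is one attempt and no reset: what is moved stays moved. The work goes in short steps, Python scripts to look and compute and a tool call to move; the robot and the scene stay as the last step left them, time stands still between calls to the robot, and variables do not carry over. Pictures are saved under pics/ and viewed, and the job is handed in when it is done.

Besides the shell and the picture viewer there is one more tool, called after "Call:" by a JSON object that holds its "name" and its "arguments", one argument or row to a line. arm_command: Moves the arm, as the interface text tells. Its arguments: {"type":"object","properties":{"motion":{"type":"array","items":{"type":"array"}},"force":{"type":"number"}},"required":["motion"]}

```bash
mkdir -p pics; cat > h.py <<'E'
import numpy as np, cv2
from scipy.spatial.transform import Rotation as R
from bench import ctrl, optics, models
def K(m):
    f=240/np.tan(np.radians(m['fovy'])/2); return f,m['cx'],m['cy']
def c2w(name,st=None):
    m=optics.camera_model(name)
    if 'mount' in m:
        st=st or ctrl.get_state(); T=np.eye(4);T[:3,:3]=R.from_rotvec(st['tool_rot']).as_matrix();T[:3,3]=st['position'];return T@np.array(m['mount'])
    T=np.eye(4);T[:3,:3]=R.from_rotvec(np.ravel(m['rvec'])).as_matrix();T[:3,3]=np.ravel(m['tvec']);return np.linalg.inv(T)
def cloud(name,depth,T):
    f,cx,cy=K(optics.camera_model(name)); v,u=np.mgrid[:480,:640]
    p=np.stack([(u-cx)/f*depth,(v-cy)/f*depth,depth],-1); return p@T[:3,:3].T+T[:3,3]
def proj(name,P,T):
    f,cx,cy=K(optics.camera_model(name)); p=(np.atleast_2d(P)-T[:3,3])@T[:3,:3]; return np.c_[p[:,0]/p[:,2]*f+cx,p[:,1]/p[:,2]*f+cy]
E
python3 - <<'E'
from h import *
st=ctrl.get_state();print({k:np.round(v,3) for k,v in st.items()})
for n in ['side','top']:
    im,d=optics.get_image(n);cv2.imwrite(f'pics/{n}0.png',im);np.save(n+'0.npy',d)
    print(n,optics.camera_model(n)); T=c2w(n);np.savez(n+'T',T=T)
    for t in ['grinder','swarf_drawer','drawer_lip','tension_arm','press_pad','pawl','puck','loupe','petri']:
        r=models.search_frame(n,t)
        print(t,[(round(x['conf'],2),np.round(T[:3,:3]@x['location']+T[:3,3],3)) for x in r[:3]])
E
```

```text
{'time': np.float64(0.0), 'joint_positions': array([ 1.126,  0.322, -0.07 ,  1.452,  0.023,  1.371, -0.057]), 'qd': array([-0.   , -0.   ,  0.001, -0.001, -0.001, -0.   , -0.   ]), 'joint_torque': array([-0.0000e+00, -4.9130e+01, -4.0400e-01, -3.1253e+01, -6.4000e-02,
        4.4000e-02,  0.0000e+00]), 'position': array([ 0.288, -0.582,  0.235]), 'tool_rot': array([-3.057e+00, -7.140e-01,  1.000e-03]), 'ft_force': array([0.04 , 0.063, 0.565]), 'torque': array([-0.01 , -0.013, -0.002]), 'grip_width': np.float64(0.996)}
side {'fovy': 54.4119284089758, 'cx': 325.53598666480775, 'cy': 241.3234856786986, 'rvec': array([ 0.37849522, -2.77131546,  1.22771037]), 'tvec': array([ 0.62821523, -0.0353065 ,  1.18223703])}
grinder [(0.86, array([0.563, 0.469, 0.103])), (0.28, array([0.455, 0.338, 0.045]))]
swarf_drawer [(0.72, array([0.454, 0.342, 0.046])), (0.37, array([0.375, 0.419, 0.021]))]
drawer_lip [(0.63, array([0.524, 0.452, 0.241]))]
tension_arm [(0.97, array([0.599, 0.372, 0.245]))]
press_pad [(0.88, array([0.648, 0.333, 0.264]))]
pawl [(0.62, array([0.524, 0.45 , 0.239]))]
puck [(0.8, 
[... 191 characters left out ...]
0651533678334, 'rvec': array([ 2.17363917, -2.17407307,  0.10347162]), 'tvec': array([0.44127531, 0.54786444, 1.12566711])}
grinder [(0.93, array([0.56 , 0.414, 0.071]))]
swarf_drawer [(0.7, array([0.503, 0.368, 0.018]))]
drawer_lip [(0.81, array([0.498, 0.361, 0.013]))]
tension_arm [(0.75, array([0.601, 0.358, 0.255]))]
press_pad [(0.93, array([0.639, 0.325, 0.264])), (0.45, array([0.5  , 0.367, 0.016]))]
pawl [(0.6, array([0.518, 0.45 , 0.242]))]
puck [(0.52, array([0.375, 0.41 , 0.021])), (0.46, array([0.447, 0.555, 0.019]))]
loupe [(0.55, array([0.445, 0.554, 0.022])), (0.34, array([0.72 , 0.323, 0.   ]))]
petri [(0.87, array([0.727, 0.323, 0.   ])), (0.62, array([0.6  , 0.359, 0.253]))]
```

View pics/side0.png

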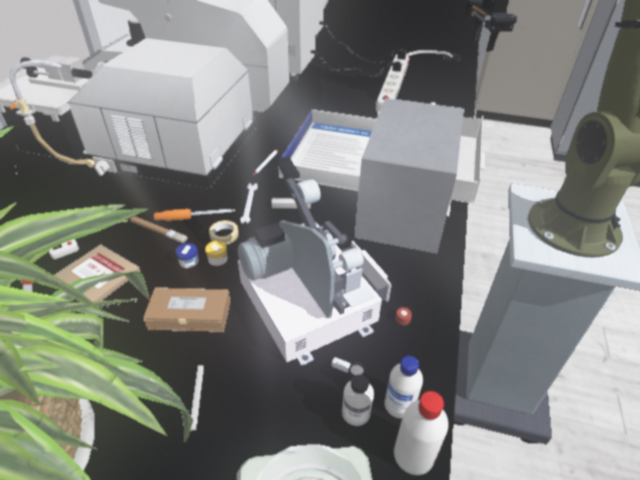

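View pics/top0.png

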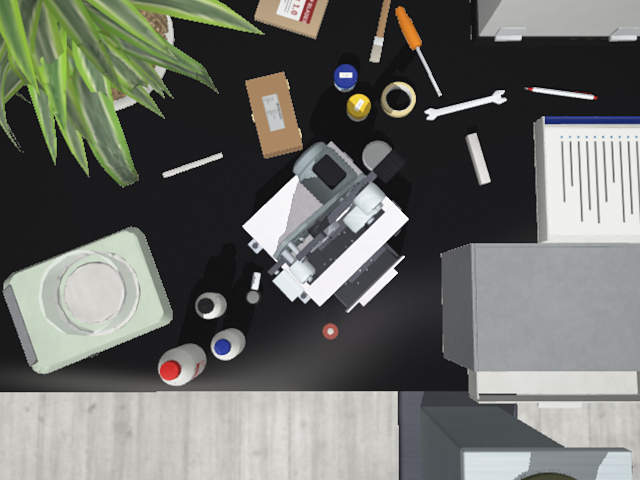

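```bash
cat > fit.py <<'E'
from h import *
pts=[]
for n in ['top','side']:
    d=np.load(n+'0.npy');T=np.load(n+'T.npz')['T'];im=cv2.imread(f'pics/{n}0.png')
    P=cloud(n,d,T)
    m=(d>0)&(abs(P[...,2]-0.07)<0.008)&(P[...,0]>.33)&(P[...,0]<.8)&(P[...,1]>.25)&(P[...,1]<.62)
    p=P[m];pts.append(p);print(n,len(p),np.median(p[:,2]))
    vis=im.copy();vis[m]=(0,0,255);cv2.imwrite(f'pics/{n}_m.png',vis)
    r=cv2.minAreaRect((p[:,:2]*1000).astype(np.float32));print(r)
E
python3 fit.py
```

```text
top 6382 0.07186836616748882
((503.01251220703125, 465.158203125), (249.6819305419922, 397.5321044921875), 43.92066955566406)
side 4083 0.07066810114121924
((494.5860595703125, 476.77001953125), (249.5186309814453, 422.73114013671875), 44.20820617675781)
```

```bash
cat > fit.py <<'E'
from h import *
from scipy.optimize import minimize
from scipy.spatial import ConvexHull
for n in ['top','side']:
    d=np.load(n+'0.npy');T=np.load(n+'T.npz')['T'];im=cv2.imread(f'pics/{n}0.png')
    P=cloud(n,d,T)
    m=(d>0)&(abs(P[...,2]-0.07)<0.006)&(P[...,0]>.33)&(P[...,0]<.8)&(P[...,1]>.25)&(P[...,1]<.62)&(im.min(2)>120)
    k,l,s,c=cv2.connectedComponentsWithStats(m.astype(np.uint8))
    keep=np.zeros_like(m)
    for i in range(1,k):
        if s[i,4]>300: keep|=l==i
    p=P[keep][:,:2]*1000;print(n,s[1:,4])
    r=cv2.minAreaRect(p.astype(np.float32));print(r)
    # best oriented
    for a in np.arange(20,80,2.5): pass
    vis=im.copy();vis[keep]=(0,0,255);vis=cv2.resize(vis[100:380,180:480],None,fx=2,fy=2);cv2.imwrite(f'pics/{n}_m.png',vis)
    cv2.imwrite(f'pics/{n}_z.png',cv2.resize(im[100:380,180:480],None,fx=2.1,fy=2.1,interpolation=cv2.INTER_CUBIC))
E
python3 fit.py; python3 -c "
import cv2,numpy as np
cv2.imwrite('pics/c.png',np.hstack([cv2.resize(cv2.imread(f'pics/{n}_m.png'),(400,373)) for n in ['top','side']]))"
```

```text
top [ 177 2781    1 2847   31   91   17    3    1    5    4    9    5    3
    6    1    7   75    1    6    5    5    7    1    1    2    8    8
    2    2]
((577.0723266601562, 420.4504699707031), (205.34974670410156, 229.48233032226562), 44.20882034301758)
side [  53    1    2    1   13    1    2    1 3721   49    9    1    1    4
    1    1   15]
((563.3861083984375, 436.8262634277344), (207.22300720214844, 189.68162536621094), 43.850669860839844)
```

View pics/c.png

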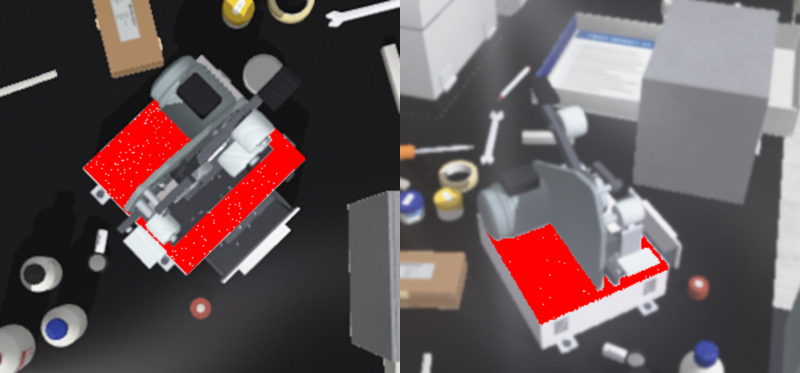

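View pics/top_z.png

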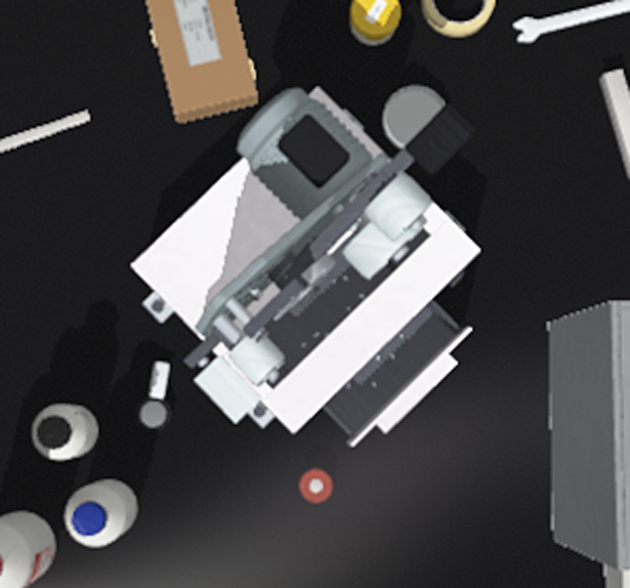

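View pics/side_z.png

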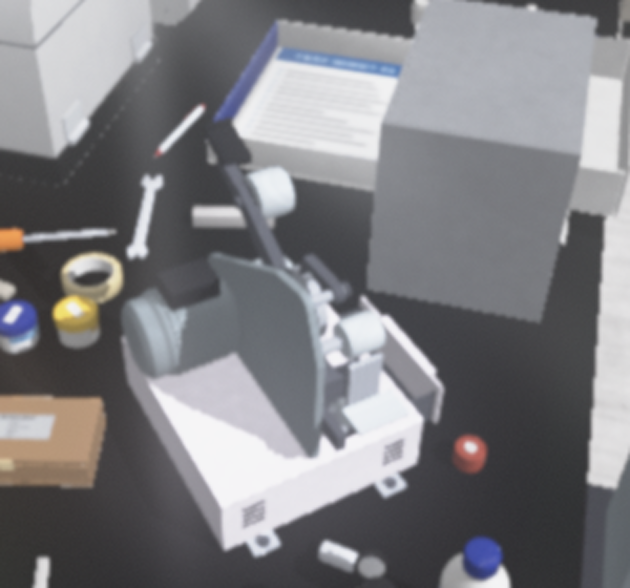

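```bash
cat > m.py <<'E'
from h import *
gx=np.array([np.cos(np.radians(44.2)),np.sin(np.radians(44.2)),0]);gy=np.array([-gx[1],gx[0],0])
G=np.stack([gx,gy,[0,0,1]],1); C=np.array([.57707,.42045,0])
O=C-0.013*gx
for n in ['top','side']:
    d=np.load(n+'0.npy');T=np.load(n+'T.npz')['T'];P=cloud(n,d,T);g=(P-O)@G*1000;ok=d>0
    # cabinet
    m=ok&(abs(P[...,2]-.225)<.008)&(P[...,1]<.27)&(P[...,0]<.6); q=P[m]
    if len(q)>50: print(n,'cab',cv2.minAreaRect((q[:,:2]*1000).astype(np.float32)),len(q))
    m=ok&(g[...,0]<-95)&(g[...,0]>-210)&(abs(g[...,1]-12)<80)&(g[...,2]>25)&(g[...,2]<75); q=g[m]
    for z in range(25,75,5):
        s=q[(q[:,2]>=z)&(q[:,2]<z+5)]
        if len(s): print(n,z,len(s),'x',np.percentile(s[:,0],[2,50,98]).round(),'y',np.percentile(s[:,1],[2,50,98]).round())
    m=ok&(g[...,0]>-40)&(g[...,0]<40)&(g[...,1]<-75)&(g[...,1]>-160)&(g[...,2]>230); q=g[m];print('pad',len(q),q.min(0).round(),q.max(0).round())
    im=cv2.imread(f'pics/{n}0.png');dk=m&(im.max(2)<70);q=g[dk];print('dark',len(q),np.percentile(q,[3,50,97],axis=0).round())
    s=models.silhouettes(n,'press_pad')
    if s: q=g[s[0]['pixels']&ok];print('sil',s[0]['conf'],len(q),np.percentile(q,[3,50,97],axis=0).round())
    s=models.silhouettes(n,'drawer_lip')
    for k in s[:2]: q=g[k['pixels']&ok];print('lipsil',k['conf'],len(q),np.percentile(q,[3,50,97],axis=0).round())
    m=ok&(P[...,2]>.1)&(P[...,0]>.2)&(P[...,0]<.9)&(P[...,1]<.3)&(P[...,1]>-.3)
    if n=='top':
        print('tall',np.c_[P[m].min(0),P[m].max(0)])
E
python3 m.py
```

```text
top cab ((400.5489196777344, 59.60858154296875), (247.90838623046875, 270.5673828125), 0.008655698038637638) 21638
top 25 17 x [-130. -130. -105.] y [-54. -36.  54.]
top 30 24 x [-130. -128.  -99.] y [-54. -10.  80.]
top 35 20 x [-130. -130. -105.] y [-55.  19.  83.]
top 40 24 x [-130. -130. -100.] y [-55.  36.  81.]
top 45 14 x [-143. -139.  -98.] y [-58. -21.  54.]
top 50 241 x [-146. -139. -101.] y [-55.  12.  79.]
top 55 140 x [-146. -138. -107.] y [-55.   6.  79.]
top 60 140 x [-135. -132. -130.] y [-58.  19.  83.]
top 65 38 x [-134. -132. -130.] y [-57.   9.  72.]
pad 740 [ -37. -134.  233.] [  7. -75. 280.]
dark 618 [[ -23. -132.  256.]
 [  -8. -112.  265.]
 [   6.  -90.  277.]]
sil 0.74 610 [[ -22. -132.  257.]
 [  -8. -112.  265.]
 [   6.  -91.  277.]]
lipsil 0.69 3323 [[-142.  -54.   11.]
 [-101.   13.   16.]
 [  -9.   74.   64.]]
tall [[ 0.26071271  0.52496957]
 [-0.0965917   0.19535679]
 [ 0.10002265  0.23296771]]
side cab ((381.8992919921875, -158.46575927734375), (587.2183227539062, 762.53857421875), 28.073301315307617) 6528
side 25 52 x [-130. -128. -113.] y [-15.  34.
[... 692 characters left out ...]
                                                    ~~~~~~~~~~~~~^^^^^^^^^^^^^^^^^^^^
    return _quantile_unchecked(
        a, q, axis, out, overwrite_input, method, keepdims, weights)
    return _ureduce(a,
                    func=_quantile_ureduce_func,
    ...<5 lines>...
                    overwrite_input=overwrite_input,
                    method=method)
    r = func(a, **kwargs)
    result = _quantile(arr,
                       quantiles=q,
    ...<2 lines>...
                       out=out,
                       weights=wgt)
    slices_having_nans = np.isnan(arr[-1, ...])
                                  ~~~^^^^^^^^^
IndexError: index -1 is out of bounds for axis 0 with size 0
```

Call:
{"name": "arm_command", "arguments": {
  "motion": [
    [[32,-21,-8],[0,0,0],1],
    [[32,-21,-8],[0,0,0],1],
    [[32,-21,-8],[0,0,0],1],
    [[32,-21,-8],[0,0,0],1],
    [[32,-21,-8],[0,0,0],1],
    [[32,-21,-8],[0,0,0],1],
    [[32,-21,-8],[0,0,0],1],
    [[32,-21,-8],[0,0,0],1]
  ]
}}

```text
time: 1.77
position: [0.4436, -0.3171, 0.3013]
tool_rot: [3.059, 0.714, 0.0]
ft_force: [1.0, 0.1, -0.1]
grip_width: 0.48
```

```bash
cat > s.py <<'E'
from h import *
gx=np.array([np.cos(np.radians(44.2)),np.sin(np.radians(44.2)),0]);gy=np.array([-gx[1],gx[0],0])
G=np.stack([gx,gy,[0,0,1]],1); O=np.array([.57707,.42045,0])-0.0175*gx
st=ctrl.get_state()
Rt=R.from_rotvec(st['tool_rot']).as_matrix();p=np.array(st['position'])
def show():
    print('t',round(float(st['time']),2),'p',p.round(4),'g',((p-O)@G*1000).round(1),'q',np.round(st['joint_positions'],2),'F',np.round(st['ft_force'],1),'Fg',np.round(np.array(st['ft_force'])@G,1),'w',round(float(st['grip_width']),2))
    print('axes in g\n',(G.T@Rt).round(3))
def to(t): # world target -> tool mm
    print('tool delta mm',(Rt.T@(np.array(t)-p)*1000).round(1))
def tog(t): to(O+G@(np.array(t)/1000))
E
python3 - <<'E'
from s import *
show();to([.6,-.05,.3]);tog([-170,26,300])
E
```

```text
t 1.77 p [ 0.4436 -0.3171  0.3013] g [-592.4 -435.7  301.3] q [ 0.83  0.09 -0.27  1.6   0.02  1.45 -0.56] F [ 1.   0.1 -0.1] Fg [ 0.8 -0.6 -0.1] w 0.48
axes in g
 [[ 0.951 -0.308 -0.   ]
 [-0.308 -0.951 -0.001]
 [ 0.     0.001 -1.   ]]
tool delta mm [ 258.5 -170.2    1.2]
tool delta mm [ 259.8 -569.3    0.8]
```

Call:
{"name": "arm_command", "arguments": {
  "motion": [
    [[30,-30,0],[0,0,0],1],
    [[30,-30,0],[0,0,0],1],
    [[30,-30,0],[0,0,0],1],
    [[30,-30,0],[0,0,0],1],
    [[30,-30,0],[0,0,0],1],
    [[20,-36,0],[0,0,0],1],
    [[10,-40,0],[0,0,0],1],
    [[10,-40,0],[0,0,0],1]
  ]
}}

```text
time: 2.43
position: [0.4941, 0.0025, 0.3005]
tool_rot: [-3.059, -0.715, -0.0]
ft_force: [1.8, 1.1, -0.1]
grip_width: 0.006
```

```bash
python3 - <<'E'
from s import *
show();tog([-170,26,300])
E
```

```text
t 2.43 p [0.4941 0.0025 0.3005] g [-333.4 -241.8  300.5] q [ 0.51 -0.02 -0.56  1.71 -0.01  1.45 -1.16] F [ 1.8  1.1 -0.1] Fg [ 2.  -0.5 -0.1] w 0.01
axes in g
 [[ 0.952 -0.307  0.   ]
 [-0.307 -0.952  0.   ]
 [ 0.    -0.    -1.   ]]
tool delta mm [  73.3 -305.     0.6]
```

Call:
{"name": "arm_command", "arguments": {
  "motion": [
    [[9,-38,0],[0,0,0],1],
    [[9,-38,0],[0,0,0],1],
    [[9,-38,0],[0,0,0],1],
    [[9,-38,0],[0,0,0],1],
    [[9,-38,0],[0,0,0],1],
    [[9,-38,0],[0,0,0],1],
    [[9,-38,0],[0,0,0],1],
    [[10,-39,0],[0,0,0],1]
  ]
}}

```text
time: 3.1
position: [0.424, 0.3074, 0.3011]
tool_rot: [3.059, 0.713, 0.003]
ft_force: [-0.2, 0.1, -0.1]
grip_width: 0.006
```

Call:
{"name": "arm_command", "arguments": {
  "motion": [
    [[0,0,0],[0,0,-6],1],
    [[0,0,0],[0,0,-6],1],
    [[0,0,0],[0,0,-6],1],
    [[0,0,0],[0,0,0],1]
  ]
}}

```text
time: 3.43
position: [0.4245, 0.3064, 0.3005]
tool_rot: [2.908, 1.189, 0.0]
ft_force: [-0.1, 0.9, -0.0]
grip_width: 0.007
```

```bash
python3 - <<'E'
from s import *
show();tog([-170,26,300])
im,d=optics.get_image('top');cv2.imwrite('pics/top1.png',im[80:400,150:600])
im,d=optics.get_image('wrist');cv2.imwrite('pics/wrist1.png',im)
E
```

```text
t 3.43 p [0.4245 0.3064 0.3005] g [-171.4   24.6  300.5] q [ 0.2   0.08 -0.92  1.64  0.07  1.45 -1.52] F [-0.1  0.9 -0. ] Fg [ 0.5  0.7 -0. ] w 0.01
axes in g
 [[ 1.     0.005 -0.   ]
 [ 0.005 -1.    -0.   ]
 [-0.     0.    -1.   ]]
tool delta mm [ 1.4 -1.4  0.5]
```

View pics/wrist1.png

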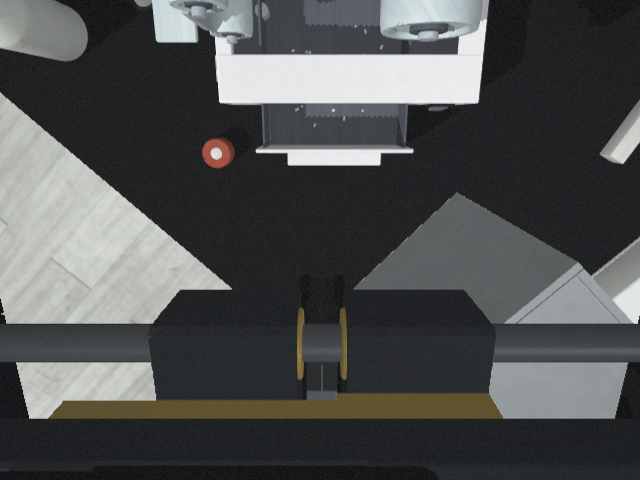

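View pics/top1.png

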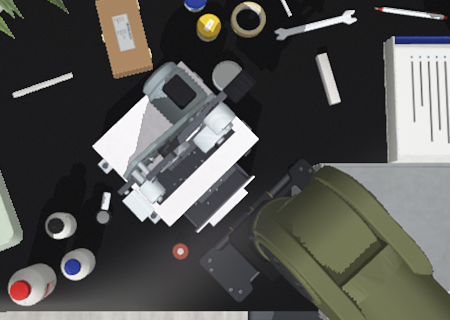

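```bash
python3 - <<'E'
from s import *
T=c2w('wrist',st)
im,d=optics.get_image('wrist');P=cloud('wrist',d,T);g=(P-O)@G*1000
ok=d>0
for u in (300,334,370):
  for v in range(140,172,3): print(u,v,g[v,u].round(1) if ok[v,u] else None,end=' ')
  print()
d=np.load('top0.npy');T=np.load('topT.npz')['T'];P=cloud('top',d,T);g=(P-O)@G*1000
m=(d>0)&(P[...,2]>.09)&(P[...,1]<.25)&(P[...,0]<.56)&(P[...,0]>.2)
q=g[m]
for x in range(-230,-60,20):
  s=q[abs(q[:,0]-x)<10]
  if len(s): print(x,'max y',np.percentile(s[:,1],99.5).round())
E
```

```text
300 140 [-119.5   45.9   13.1] 300 143 [-122.6   45.9   12.8] 300 146 [-124.7   45.3   26. ] 300 149 [-124.8   43.5   61.3] 300 152 [-127.7   43.6   59.7] 300 155 [-131.2   44.1   52. ] 300 158 [-134.    44.1   52.5] 300 161 [-136.9   44.1   52.4] 300 164 [-139.7   44.2   52.8] 300 167 [-149.2   47.1   -1.4] 300 170 [-152.5   47.2   -1.4] 
334 140 [-119.5   10.5   13.4] 334 143 [-122.7   10.4   11.2] 334 146 [-124.7   10.8   26.5] 334 149 [-124.9   11.8   60.6] 334 152 [-127.7   11.8   60.6] 334 155 [-131.2   11.5   52.4] 334 158 [-134.2   11.5   51.6] 334 161 [-137.1   11.4   50.5] 334 164 [-139.8   11.5   52. ] 334 167 [-149.1    9.9   -0.4] 334 170 [-152.5    9.8   -1.2] 
370 140 [-119.6  -27.1   12.5] 370 143 [-122.7  -27.2   12.4] 370 146 [-124.7  -25.6   26.9] 370 149 [-125.1  -22.    58.9] 370 152 [-127.8  -21.8   60.6] 370 155 [-131.3  -23.    51.9] 370 158 [-134.2  -23.    52. ] 370 161 [-137.1  -23.2   51.1] 370 164 [-139.9  -23.3   51.6] 370 167 [-149.4  -29.7   -2.3] 370 170 [-1.524e+02 -2.950e+01 -1.000e-01] 
-230 max y -66.0
-210 max y -85.0
-190 max y -104.0
-170 max y -123.0
```

Call:
{"name": "arm_command", "arguments": {
  "motion": [
    [[8,-5,0],[0,0,0],1],
    [[0,0,35],[0,0,0],1],
    [[0,0,35],[0,0,0],1],
    [[0,0,35],[0,0,0],1],
    [[0,0,30],[0,0,0],1],
    [[0,0,0],[0,0,0],1]
  ]
}}

```text
time: 4.08
position: [0.4239, 0.3121, 0.1599]
tool_rot: [2.91, 1.18, -0.016]
ft_force: [-0.8, -1.0, -0.6]
grip_width: 0.007
```

Call:
{"name": "arm_command", "arguments": {
  "motion": [
    [[0,0,35],[0,0,0],1],
    [[0,0,35],[0,0,0],1],
    [[0,0,30],[0,0,0],1],
    [[0,0,13],[0,0,0],1],
    [[0,0,0],[0,0,0],1]
  ]
}}

```text
time: 4.5
position: [0.4259, 0.3141, 0.0511]
tool_rot: [2.91, 1.182, -0.007]
ft_force: [-0.5, -0.5, 0.4]
grip_width: 0.003
```

```bash
python3 - <<'E'
from s import *
show()
im,d=optics.get_image('wrist');cv2.imwrite('pics/wrist2.png',im)
im,d=optics.get_image('side');cv2.imwrite('pics/side2.png',im[150:400,200:500])
E
```

```text
t 4.5 p [0.4259 0.3141 0.0511] g [-165.    29.1   51.1] q [ 0.06  0.36 -0.86  1.92  0.32  1.   -1.74] F [-0.5 -0.5  0.4] Fg [-0.7  0.   0.4] w 0.0
axes in g
 [[ 1.     0.    -0.004]
 [ 0.    -1.     0.001]
 [-0.004 -0.001 -1.   ]]
```

View pics/wrist2.png

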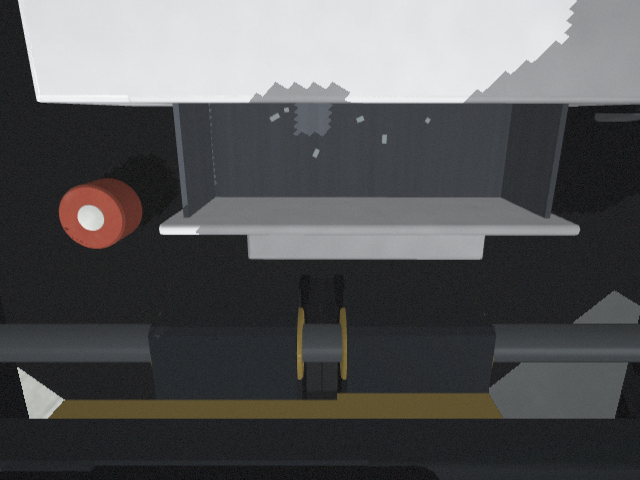

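Call:
{"name": "arm_command", "arguments": {
  "motion": [
    [[4,0,0],[0,0,0],1],
    [[4,0,0],[0,0,0],1],
    [[4,0,0],[0,0,0],1],
    [[4,0,0],[0,0,0],1],
    [[0,0,0],[0,0,0],1]
  ]
}}

```text
time: 5.02
position: [0.4395, 0.3273, 0.0533]
tool_rot: [-2.909, -1.184, -0.003]
ft_force: [0.4, 0.8, -0.1]
grip_width: 0.008
```

Call:
{"name": "arm_command", "arguments": {
  "motion": [
    [[4,0,0],[0,0,0],1],
    [[4,0,0],[0,0,0],1],
    [[0,0,0],[0,0,0],1]
  ]
}}

```text
time: 5.27
position: [0.4447, 0.3326, 0.0525]
tool_rot: [-2.909, -1.184, -0.001]
ft_force: [-0.1, -0.3, -0.6]
grip_width: 0.011
```

```bash
python3 - <<'E'
from s import *
show()
T=c2w('wrist',st)
im,d=optics.get_image('wrist');cv2.imwrite('pics/wrist3.png',im)
P=cloud('wrist',d,T);g=(P-O)@G*1000
m=(d>0)&(abs(g[...,1]+20)<10)&(abs(g[...,2]-51)<4)&(g[...,0]<-95);print(np.percentile(g[m][:,0],[1,5,50,95]).round(1),m.sum())
E
```

```text
t 5.27 p [0.4447 0.3326 0.0525] g [-138.7   29.3   52.5] q [ 0.02  0.41 -0.84  1.86  0.36  1.02 -1.76] F [-0.1 -0.3 -0.6] Fg [-0.3 -0.2 -0.6] w 0.01
axes in g
 [[ 1.     0.002  0.001]
 [ 0.002 -1.     0.   ]
 [ 0.001 -0.    -1.   ]]
[-126.6 -125.8 -120.3 -110. ] 1447
```

View pics/wrist3.png

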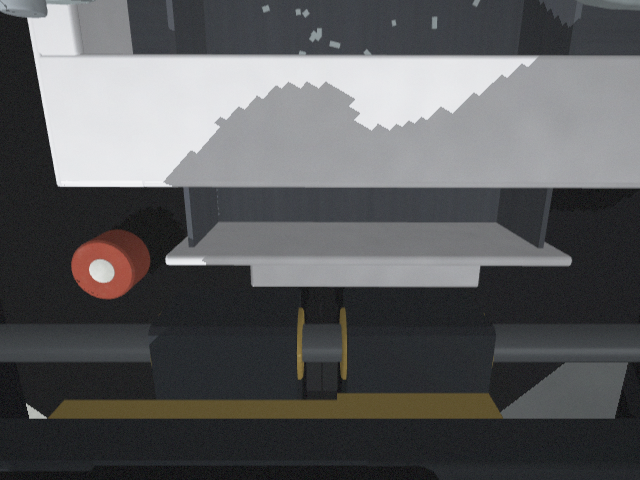

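Call:
{"name": "arm_command", "arguments": {
  "motion": [
    [[4,0,0],[0,0,0],1],
    [[4,0,0],[0,0,0],1],
    [[4,0,0],[0,0,0],1],
    [[4,0,0],[0,0,0],1],
    [[4,0,0],[0,0,0],1],
    [[2,0,0],[0,0,0],1],
    [[0,0,0],[0,0,0],1]
  ]
}}

```text
time: 5.9
position: [0.4609, 0.3484, 0.0528]
tool_rot: [-2.909, -1.184, -0.003]
ft_force: [0.4, 0.1, -0.1]
grip_width: 0.006
```

```bash
cat > lip.py <<'E'
from s import *
import sys
show()
T=c2w('wrist',st)
im,d=optics.get_image('wrist');cv2.imwrite(f'pics/{sys.argv[1]}.png',im)
P=cloud('wrist',d,T);g=(P-O)@G*1000
m=(d>0)&(abs(g[...,1]+20)<10)&(abs(g[...,2]-51)<4)&(g[...,0]<-85)&(g[...,0]>-150);print(np.percentile(g[m][:,0],[1,5,50,95]).round(1),m.sum())
E
python3 lip.py w4
```

```text
t 5.9 p [0.4609 0.3484 0.0528] g [-116.    29.3   52.8] q [-0.01  0.46 -0.82  1.81  0.38  1.04 -1.78] F [ 0.4  0.1 -0.1] Fg [ 0.3 -0.2 -0.1] w 0.01
axes in g
 [[ 1.     0.002  0.002]
 [ 0.002 -1.     0.   ]
 [ 0.002 -0.    -1.   ]]
[-100.2  -99.6  -95.4  -91.4] 1134
```

View pics/w4.png

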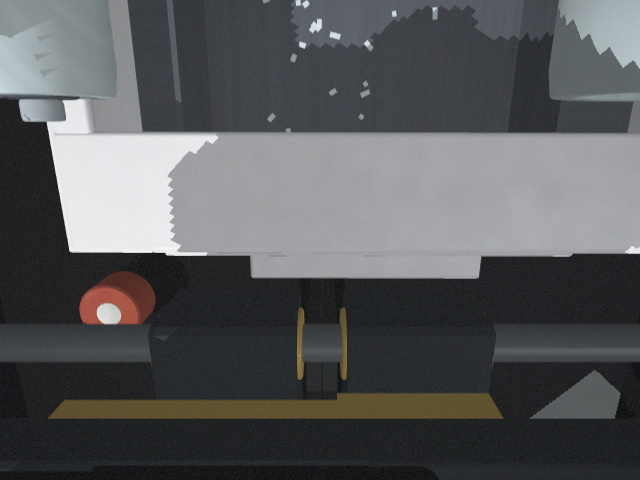

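Call:
{"name": "arm_command", "arguments": {
  "motion": [
    [[2,0,0],[0,0,0],1],
    [[2,0,0],[0,0,0],1],
    [[1,0,0],[0,0,0],1],
    [[0,0,0],[0,0,0],1]
  ]
}}

```text
time: 6.28
position: [0.4636, 0.3509, 0.0526]
tool_rot: [2.91, 1.184, 0.0]
ft_force: [0.3, 0.2, 0.3]
grip_width: 0.002
```

```bash
python3 lip.py w5
```

```text
t 6.28 p [0.4636 0.3509 0.0526] g [-112.4   29.3   52.6] q [-0.02  0.46 -0.82  1.8   0.39  1.05 -1.78] F [0.3 0.2 0.3] Fg [ 0.3 -0.1  0.3] w 0.0
axes in g
 [[ 1.     0.002  0.   ]
 [ 0.002 -1.    -0.   ]
 [ 0.     0.    -1.   ]]
[-100.2  -99.7  -95.4  -91.3] 1117
```

Call:
{"name": "arm_command", "arguments": {
  "motion": [
    [[1,0,0],[0,0,0],1],
    [[1,0,0],[0,0,0],1],
    [[0,0,0],[0,0,0],1]
  ]
}}

```text
time: 6.58
position: [0.4636, 0.351, 0.0522]
tool_rot: [2.908, 1.183, -0.006]
ft_force: [-4.1, -3.4, 3.6]
grip_width: 0.002
```

Call:
{"name": "arm_command", "arguments": {
  "motion": [
    [[1,0,0],[0,0,0],1],
    [[1,0,0],[0,0,0],1],
    [[0,0,0],[0,0,0],1]
  ]
}}

```text
time: 6.83
position: [0.4637, 0.3511, 0.0518]
tool_rot: [2.906, 1.183, -0.012]
ft_force: [-8.2, -6.9, 6.7]
grip_width: 0.007
```

```bash
python3 lip.py w6
```

```text
t 6.83 p [0.4637 0.3511 0.0518] g [-112.1   29.3   51.8] q [-0.03  0.47 -0.82  1.79  0.39  1.06 -1.78] F [-8.2 -6.9  6.7] Fg [-10.7   0.8   6.7] w 0.01
axes in g
 [[ 1.     0.001 -0.008]
 [ 0.001 -1.    -0.001]
 [-0.008  0.001 -1.   ]]
[-99.9 -99.5 -95.4 -91.5] 1077
```

Call:
{"name": "arm_command", "arguments": {
  "motion": [
    [[-12,0,0],[0,0,0],1],
    [[-15,0,0],[0,0,0],1],
    [[0,0,-40],[0,0,0],1],
    [[0,0,-40],[0,0,0],1],
    [[0,0,-40],[0,0,0],1],
    [[0,0,-40],[0,0,0],1],
    [[0,0,-40],[0,0,0],1],
    [[0,0,-40],[0,0,0],1]
  ]
}}

```text
time: 7.55
position: [0.4468, 0.3349, 0.2948]
tool_rot: [2.909, 1.185, 0.002]
ft_force: [1.0, 0.6, -0.7]
grip_width: 0.006
```

Call:
{"name": "arm_command", "arguments": {
  "motion": [
    [[0,0,-40],[0,0,0],1],
    [[0,0,-34],[0,0,0],1],
    [[0,0,0],[0,0,0],1]
  ]
}}

```text
time: 7.8
position: [0.4488, 0.3372, 0.3741]
tool_rot: [-2.908, -1.183, -0.019]
ft_force: [0.6, 0.6, 0.3]
grip_width: 0.008
```

```bash
python3 lip.py w7; python3 - <<'E'
from s import *
tog([-3,-113,360])
for n in ['top','side']:
    im,d=optics.get_image(n);T=c2w(n);P=cloud(n,d,T);g=(P-O)@G*1000
    m=(d>0)&(g[...,0]<-95)&(g[...,0]>-150)&(abs(g[...,1]-12)<40)&(g[...,2]>40)&(g[...,2]<60)
    if m.sum(): print(n,'lip',np.percentile(g[m][:,0],[2,50]),m.sum())
    m=(d>0)&(g[...,0]<60)&(g[...,0]>-50)&(g[...,1]>-140)&(g[...,1]<80)&(g[...,2]>150)&(g[...,2]<330)
    q=g[m]
    for y in range(-140,80,20):
        s=q[(q[:,1]>=y)&(q[:,1]<y+20)]
        if len(s): print(n,y,len(s),'z',np.percentile(s[:,2],98).round(),'x',np.percentile(s[:,0],[2,98]).round())
    cv2.imwrite(f'pics/{n}7.png',im[80:400,150:600])
E
```

```text
t 7.8 p [0.4488 0.3372 0.3741] g [-132.5   29.8  374.1] q [ 0.12  0.18 -0.93  1.42  0.15  1.6  -1.6 ] F [0.6 0.6 0.3] Fg [ 0.8 -0.   0.3] w 0.01
axes in g
 [[ 1.     0.002  0.012]
 [ 0.002 -1.    -0.003]
 [ 0.012  0.003 -1.   ]]
[-100.9 -100.8  -95.1  -89.5] 190
tool delta mm [130.1 143.   11.9]
top lip [-101.25952585  -98.34420824] 151
top -140 196 z 278.0 x [-18.  10.]
top -120 274 z 269.0 x [-18.  11.]
top -100 258 z 263.0 x [-17.  47.]
top -80 588 z 260.0 x [-34.  57.]
top -60 835 z 260.0 x [-35.  58.]
top -40 420 z 244.0 x [-29.  59.]
top -20 211 z 225.0 x [-6. 29.]
top 0 309 z 226.0 x [-10.  29.]
top 20 372 z 240.0 x [-16.  29.]
top 40 277 z 244.0 x [-10.  29.]
top 60 280 z 248.0 x [-29.  29.]
side lip [-99.61046025 -97.04313018] 20
side -140 114 z 276.0 x [-15.  14.]
side -120 145 z 267.0 x [-14.  14.]
side -100 169 z 261.0 x [-14.  32.]
side -80 206 z 258.0 x [-28.  57.]
side -60 542 z 258.0 x [-30.  57.]
side -40 425 z 243.0 x [-24.  59.]
side -20 223 z 224.0 x [ 3. 32.]
side 0 209 z 223.0 x [-1. 33.]
side 20 273 z 237.0 x [-5. 33.]
side 40 341 z 241.0 x [-7. 33.]
side 60 392 z 246.0 x [-7. 33.]
```

View pics/w7.png

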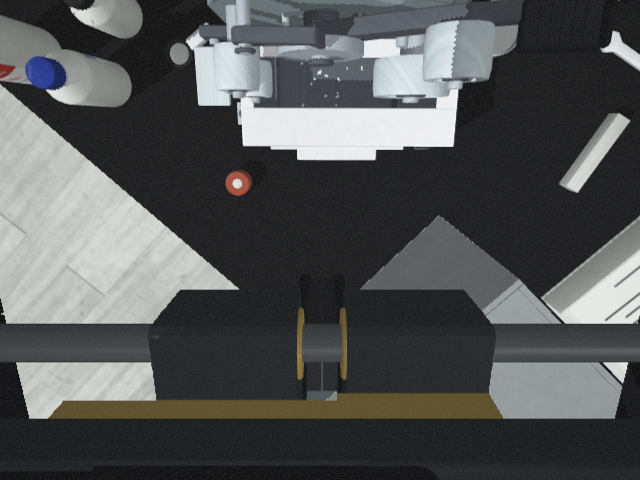

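Call:
{"name": "arm_command", "arguments": {
  "motion": [
    [[22,24,0],[0,0,0],1],
    [[22,24,0],[0,0,0],1],
    [[22,24,0],[0,0,0],1],
    [[22,24,0],[0,0,0],1],
    [[22,24,0],[0,0,0],1],
    [[20,23,10],[0,0,0],1],
    [[0,0,0],[5,0,0],1],
    [[0,0,0],[0,0,0],1]
  ]
}}

```text
time: 8.62
position: [0.6434, 0.3191, 0.3509]
tool_rot: [-2.838, -1.144, 0.061]
ft_force: [0.2, -2.0, -0.9]
grip_width: 0.003
```

```bash
cat > pad.py <<'E'
from s import *
import sys
show()
pg=(p-O)@G*1000; tip=pg+14*(G.T@Rt)[:,2]
print('tip',tip.round(1))
def padc(j): a=.53-j; return np.array([-3,30-163*np.cos(a),180+163*np.sin(a)])
# joint estimate from tip: radius/angle
v=tip-np.array([0,30,180]);print('angle joint est', round(.53-np.arctan2(v[2],-v[1]),3),'radius',round(np.hypot(v[1],v[2]),1))
for j in map(float,sys.argv[1:]):
    t=padc(j); print(j,t.round(1),'tool delta of tip',((G.T@Rt).T@(t-tip)).round(1))
E
python3 pad.py 0 .1 .2 .3 .43; python3 - <<'E'
from s import *
im,d=optics.get_image('wrist');cv2.imwrite('pics/w8.png',im)
im,d=optics.get_image('side');cv2.imwrite('pics/s8.png',cv2.resize(im[150:350,200:460],None,fx=2.5,fy=2.5))
E
```

```text
t 8.62 p [0.6434 0.3191 0.3509] g [  -5.7 -118.9  350.9] q [-0.01  0.6  -0.84  0.98  0.35  1.73 -1.5 ] F [ 0.2 -2.  -0.9] Fg [-1.2 -1.6 -0.9] w 0.0
axes in g
 [[ 1.    -0.006 -0.006]
 [-0.005 -0.996  0.09 ]
 [-0.007 -0.09  -0.996]]
tip [  -5.7 -117.6  337. ]
angle joint est -0.286 radius 215.5
0.0 [  -3.  -110.6  262.4] tool delta of tip [ 3.2 -0.3 74.9]
0.1 [  -3.  -118.2  247.9] tool delta of tip [ 3.3  8.5 88.6]
0.2 [  -3.  -124.2  232.8] tool delta of tip [  3.4  15.9 103.1]
0.3 [  -3.  -128.7  217.2] tool delta of tip [  3.6  21.8 118.3]
0.43 [  -3.  -132.2  196.3] tool delta of tip [  3.7  27.2 138.8]
```

View pics/w8.png

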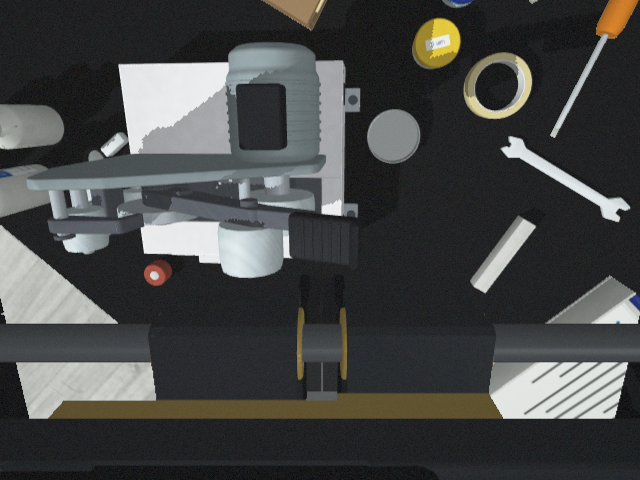

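View pics/s8.png

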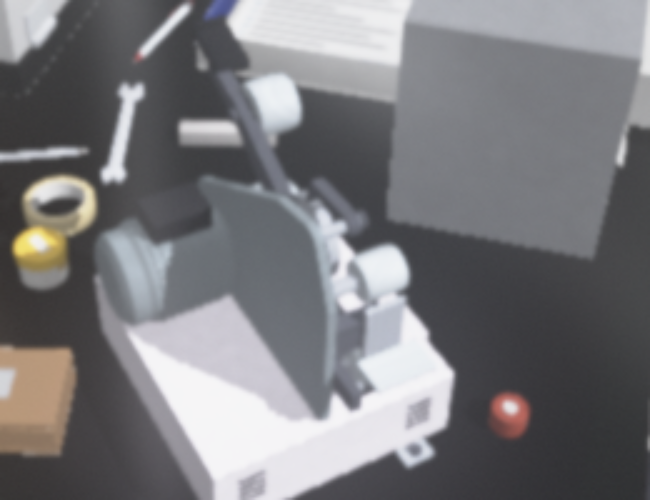

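Call:
{"name": "arm_command", "arguments": {
  "motion": [
    [[3,0,20],[0,0,0],1],
    [[0,0,20],[0,0,0],1],
    [[0,0,18],[0,0,0],1],
    [[0,0,5],[0,0,0],1],
    [[0,0,0],[0,0,0],1]
  ]
}}

```text
time: 9.13
position: [0.6361, 0.3297, 0.2928]
tool_rot: [-2.835, -1.158, 0.054]
ft_force: [0.5, -0.9, -0.4]
grip_width: 0.006
```

```bash
python3 pad.py 0 .1 .2 .3 .43
```

```text
t 9.13 p [0.6361 0.3297 0.2928] g [  -3.4 -106.2  292.8] q [ 0.02  0.6  -0.84  1.11  0.35  1.61 -1.51] F [ 0.5 -0.9 -0.4] Fg [-0.3 -1.  -0.4] w 0.01
axes in g
 [[ 1.     0.004 -0.003]
 [ 0.004 -0.996  0.086]
 [-0.003 -0.086 -0.996]]
tip [  -3.5 -105.   278.8]
angle joint est -0.102 radius 167.3
0.0 [  -3.  -110.6  262.4] tool delta of tip [ 0.5  7.  15.9]
0.1 [  -3.  -118.2  247.9] tool delta of tip [ 0.5 15.8 29.6]
0.2 [  -3.  -124.2  232.8] tool delta of tip [ 0.5 23.1 44.2]
0.3 [  -3.  -128.7  217.2] tool delta of tip [ 0.5 28.9 59.4]
0.43 [  -3.  -132.2  196.3] tool delta of tip [ 0.6 34.2 79.9]
```

Call:
{"name": "arm_command", "arguments": {
  "motion": [
    [[0,4,6],[0,0,0],1],
    [[0,3,6],[0,0,0],1],
    [[0,0,3],[0,0,0],1],
    [[0,4,6],[0,0,0],1],
    [[0,4,6],[0,0,0],1],
    [[0,0,0],[0,0,0],1]
  ]
}}

```text
time: 9.63
position: [0.6478, 0.32, 0.2662]
tool_rot: [-2.835, -1.152, 0.047]
ft_force: [-0.1, -1.2, 6.0]
grip_width: 0.008
```

```bash
python3 pad.py .1 .2 .3 .43
```

```text
t 9.63 p [0.6478 0.32   0.2662] g [  -1.8 -121.4  266.2] q [ 0.04  0.62 -0.84  1.14  0.36  1.56 -1.5 ] F [-0.1 -1.2  6. ] Fg [-0.9 -0.8  6. ] w 0.01
axes in g
 [[ 1.     0.     0.002]
 [ 0.    -0.996  0.087]
 [ 0.002 -0.087 -0.996]]
tip [  -1.8 -120.2  252.3]
angle joint est 0.081 radius 166.6
0.1 [  -3.  -118.2  247.9] tool delta of tip [-1.2 -1.6  4.5]
0.2 [  -3.  -124.2  232.8] tool delta of tip [-1.2  5.7 19. ]
0.3 [  -3.  -128.7  217.2] tool delta of tip [-1.3 11.6 34.2]
0.43 [  -3.  -132.2  196.3] tool delta of tip [-1.3 16.9 54.8]
```

Call:
{"name": "arm_command", "arguments": {
  "motion": [
    [[0,2,7],[0,0,0],1],
    [[0,2,7],[0,0,0],1],
    [[-1,2,7],[0,0,0],1],
    [[0,2,7],[0,0,0],1],
    [[0,2,6],[0,0,0],1],
    [[0,0,0],[0,0,0],1]
  ]
}}

```text
time: 10.13
position: [0.6551, 0.3123, 0.2327]
tool_rot: [-2.84, -1.149, 0.039]
ft_force: [4.6, -2.5, 7.6]
grip_width: 0.007
```

```bash
python3 pad.py .3 .34 .43; python3 - <<'E'
from s import *
im,d=optics.get_image('side');cv2.imwrite('pics/s9.png',cv2.resize(im[150:350,200:460],None,fx=2.5,fy=2.5))
im,d=optics.get_image('wrist');cv2.imwrite('pics/w9.png',im)
E
```

```text
t 10.13 p [0.6551 0.3123 0.2327] g [  -1.9 -132.   232.7] q [ 0.06  0.63 -0.83  1.19  0.37  1.5  -1.49] F [ 4.6 -2.5  7.6] Fg [ 1.6 -5.   7.6] w 0.01
axes in g
 [[ 1.    -0.002  0.006]
 [-0.003 -0.997  0.081]
 [ 0.005 -0.081 -0.997]]
tip [  -1.8 -130.8  218.7]
angle joint est 0.294 radius 165.4
0.3 [  -3.  -128.7  217.2] tool delta of tip [-1.2 -2.   1.7]
0.34 [  -3.  -130.1  210.8] tool delta of tip [-1.2 -0.1  8. ]
0.43 [  -3.  -132.2  196.3] tool delta of tip [-1.3  3.2 22.3]
```

View pics/s9.png

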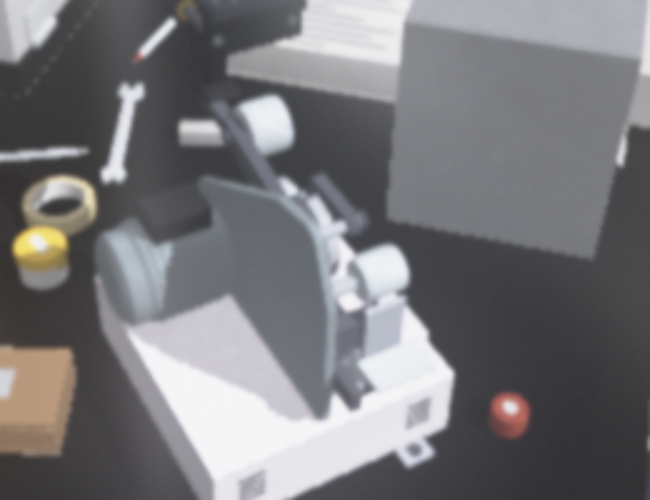

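View pics/w9.png

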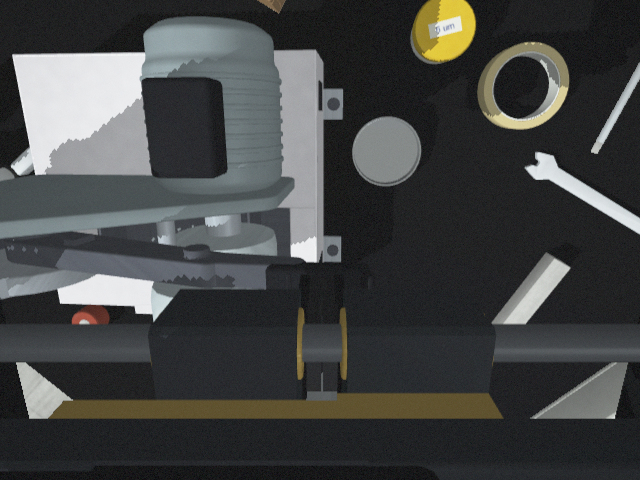

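Call:
{"name": "arm_command", "arguments": {
  "motion": [
    [[0,1,5],[0,0,0],1],
    [[0,1,5],[0,0,0],1],
    [[0,0.5,5],[0,0,0],1],
    [[0,0.5,5],[0,0,0],1],
    [[0,0,0],[0,0,0],1],
    [[0,0,0],[0,0,0],1]
  ]
}}

```text
time: 10.73
position: [0.6564, 0.3108, 0.2135]
tool_rot: [-2.842, -1.149, 0.038]
ft_force: [5.3, -4.4, 9.3]
grip_width: 0.005
```

```bash
python3 pad.py .38 .43 .48
```

```text
t 10.73 p [0.6564 0.3108 0.2135] g [  -2.  -133.9  213.5] q [ 0.06  0.64 -0.82  1.21  0.38  1.47 -1.5 ] F [ 5.3 -4.4  9.3] Fg [ 0.8 -6.8  9.3] w 0.01
axes in g
 [[ 1.    -0.003  0.006]
 [-0.003 -0.997  0.08 ]
 [ 0.005 -0.08  -0.997]]
tip [  -2.  -132.8  199.6]
angle joint est 0.41 radius 164.0
0.38 [  -3.  -131.2  204.4] tool delta of tip [-1.  -2.  -4.6]
0.43 [  -3.  -132.2  196.3] tool delta of tip [-1.1 -0.3  3.3]
0.48 [  -3.  -132.8  188.1] tool delta of tip [-1.1  0.9 11.4]
```

Call:
{"name": "arm_command", "arguments": {
  "motion": [
    [[0,2,2],[0,0,0],1],
    [[0,0,1],[0,0,0],1],
    [[0,0,0],[0,0,0],1],
    [[0,0,0],[0,0,0],1]
  ]
}}

```text
time: 11.07
position: [0.6567, 0.3106, 0.2106]
tool_rot: [-2.84, -1.15, 0.04]
ft_force: [3.8, -3.1, 9.1]
grip_width: 0.007
```

```bash
python3 pad.py .38 .43 .48;python3 - <<'E'
from s import *
im,d=optics.get_image('side');cv2.imwrite('pics/s10.png',cv2.resize(im[150:350,200:460],None,fx=2.5,fy=2.5))
T=c2w('side');P=cloud('side',d,T);g=(P-O)@G*1000
for t in ['press_pad','tension_arm','pawl']:
    for k in models.silhouettes('side',t)[:1]: q=g[k['pixels']&(d>0)];print(t,k['conf'],len(q),np.percentile(q,[3,50,97],axis=0).round().tolist())
im,d=optics.get_image('wrist');cv2.imwrite('pics/w10.png',im)
im,d=optics.get_image('top');cv2.imwrite('pics/t10.png',im)
E
```

```text
t 11.07 p [0.6567 0.3106 0.2106] g [  -2.  -134.3  210.6] q [ 0.06  0.65 -0.82  1.22  0.38  1.47 -1.49] F [ 3.8 -3.1  9.1] Fg [ 0.6 -4.9  9.1] w 0.01
axes in g
 [[ 1.    -0.002  0.005]
 [-0.002 -0.997  0.082]
 [ 0.005 -0.082 -0.997]]
tip [  -2.  -133.2  196.7]
angle joint est 0.428 radius 164.0
0.38 [  -3.  -131.2  204.4] tool delta of tip [-1.  -2.6 -7.5]
0.43 [  -3.  -132.2  196.3] tool delta of tip [-1.  -0.9  0.5]
0.48 [  -3.  -132.8  188.1] tool delta of tip [-1.1  0.3  8.5]
press_pad 0.47 155 [[-84.0, -378.0, 2.0], [5.0, -121.0, 198.0], [14.0, -108.0, 201.0]]
pawl 0.56 278 [[-154.0, -179.0, 0.0], [-1.0, 58.0, 236.0], [3.0, 88.0, 241.0]]
```

View pics/s10.png

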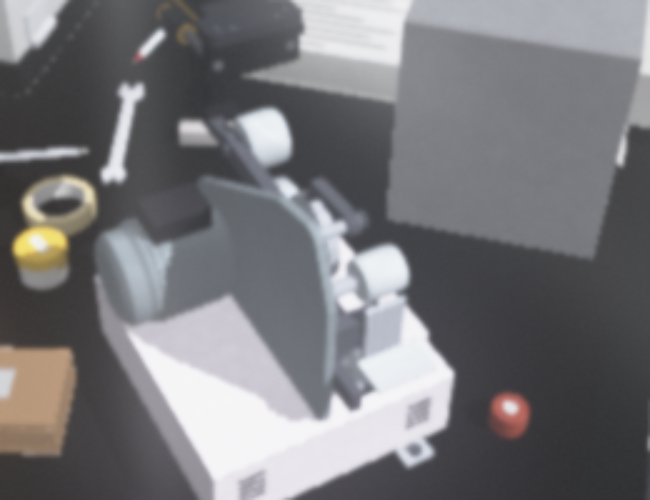

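View pics/w10.png

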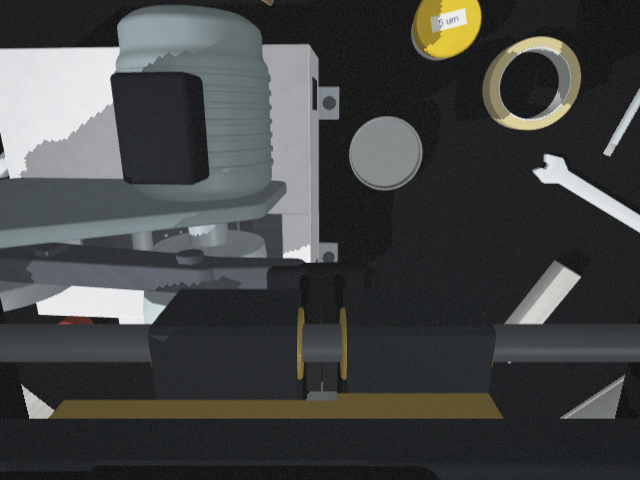

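View pics/t10.png

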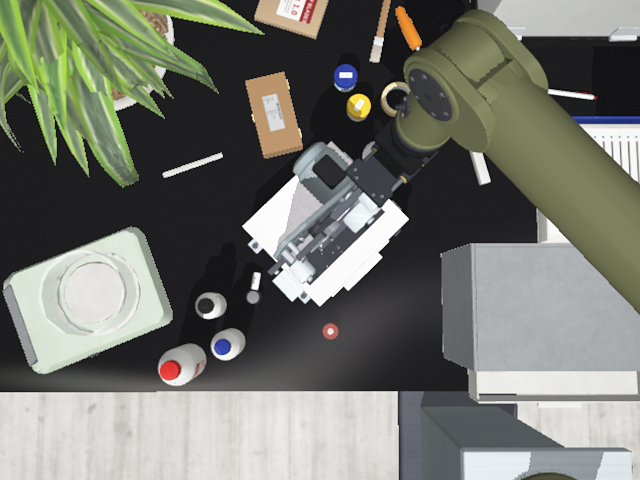

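Call:
{"name": "arm_command", "arguments": {
  "motion": [
    [[0,2,0],[0,0,0],1],
    [[0,0,0],[0,0,0],1],
    [[0,0,0],[0,0,0],1],
    [[0,0,0],[0,0,0],1],
    [[0,0,0],[0,0,0],1],
    [[0,0,0],[0,0,0],1]
  ]
}}

```text
time: 11.87
position: [0.6568, 0.3105, 0.2104]
tool_rot: [-2.837, -1.151, 0.042]
ft_force: [1.4, -1.3, 9.9]
grip_width: 0.002
```

```bash
python3 pad.py .43; python3 - <<'E'
from s import *
for n in ['top','side']:
    im,d=optics.get_image(n);T=c2w(n);P=cloud(n,d,T);g=(P-O)@G*1000
    m=(d>0)&(g[...,0]<-95)&(g[...,0]>-150)&(abs(g[...,1]-12)<40)&(g[...,2]>40)&(g[...,2]<60)
    if m.sum(): print(n,'lip',np.percentile(g[m][:,0],[2,50]),m.sum())
    # arm angle from dark arm points
    m=(d>0)&(g[...,0]>-18)&(g[...,0]<13)&(g[...,1]<-85)&(g[...,1]>-160)&(g[...,2]>180)&(g[...,2]<225)&(im.max(2)<75)
    q=g[m]
    for y in range(-160,-85,10):
        s=q[(q[:,1]>=y)&(q[:,1]<y+10)]
        if len(s)>5: print(n,y,len(s),np.median(s[:,2]).round(1))
    for t in ['puck','loupe','petri']:
        r=models.search_frame(n,t); print(t,[(round(x['conf'],2),np.round(T[:3,:3]@x['location']+T[:3,3],3)) for x in r[:1]])
E
```

```text
t 11.87 p [0.6568 0.3105 0.2104] g [  -2.  -134.4  210.4] q [ 0.06  0.65 -0.82  1.21  0.38  1.47 -1.49] F [ 1.4 -1.3  9.9] Fg [ 0.1 -1.9  9.9] w 0.0
axes in g
 [[ 1.    -0.     0.005]
 [-0.    -0.996  0.084]
 [ 0.005 -0.084 -0.996]]
tip [  -2.  -133.2  196.5]
angle joint est 0.429 radius 164.1
0.43 [  -3.  -132.2  196.3] tool delta of tip [-1.  -1.   0.3]
top lip [-101.24285762  -98.30014253] 148
puck [(0.61, array([0.379, 0.41 , 0.023]))]
loupe [(0.74, array([0.446, 0.555, 0.019]))]
petri [(0.61, array([ 0.73 ,  0.336, -0.   ]))]
side lip [-99.5377931  -96.79152854] 21
side -160 8 196.9
side -150 26 205.9
side -140 23 207.1
side -130 124 206.4
side -120 25 199.2
side -110 6 199.1
puck [(0.78, array([0.375, 0.417, 0.021]))]
loupe [(0.89, array([0.454, 0.557, 0.011]))]
petri []
```

```bash
python3 -c "
from bench import ctrl
print(ctrl.close_job())"
```

```text
the job is handed in; nothing more can be done
None
```

The drawer is pushed home, the tension arm is held down past the click, and the job was handed in at about 12 s of the 48 s allowed.

- **Drawer:** I pushed it at the lip with the closed fingers until it snapped in. A further push met a hard stop at about 11 N. Afterwards the top camera put the lip edge at x = -101 mm, which is home, and the side camera at -99.5 mm, within calibration error.
- **Tension arm:** I pressed the pad down along its arc, and the fingers were still on it when I handed the job in. The fingertip position gives a joint value of about 0.43, inside the 0.38 to 0.48 window. The upward force is 9 to 10 N, so my push and not the pawl carries the arm. The side camera's view of the pad, taken just before the last small adjustment, agreed: about 198 mm high. I did not see the pawl itself click over; that rests on the angle and force.
- **Things round the grinder:** The puck and loupe were found where they started, within camera error.
- **Petri dish (weakest check):** It was partly hidden by the arm. The side camera never found it, and the top camera put it about 13 mm from its first fix with lower confidence (0.61 against 0.87). The arm never came near the bench there, so I take that difference as partial view.

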